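# Lock the index collar of a rotor fixture with its pin

### The arm

A 6-joint arm with a two-finger parallel gripper is mounted at the origin on a cart in front of the work surface, level with it; the furniture and walls round the work are solid. World frame = base frame: x ahead of the robot, y to its left, z up, the work surface at z = 0. Lengths are in m, angles in rad, forces in N, time in s.
With the tool pointing down it reaches from about 0.2 to 0.875 m from the base axis. Payload 3.4 kg.
Tool frame: the origin (TCP) lies between the finger pads; the fingertips stand 25 mm ahead of it and the grasp point (between the pads) lies 6 mm ahead of it (r.nose_length is the z of the fingertips in the tool frame, in m); z points along the fingers, y is the line along which they close (so a half turn about z gives the same grasp; the last joint's range is limited). The gripper opens to 94 mm and grips with 3 to 60 N. Pads are 16 mm wide; open, the fingers measure 119 mm over their backs; the gripper's body (75 mm by 177 mm) begins 78 mm behind the grasp point.
Start: joints at [1.112, 0.276, 1.505, -0, 1.361, -0.121], TCP at [0.191, 0.543, 0.23] pointing down, gripper open.
Joint ranges: [-2.89, 2.89], [-0.75, 2.08], [0.22, 2.7], [-1.18, 4.32], [0.11, 2.71], [-2.7, 2.7]. Speed limits (rad/s): [2.57, 2.57, 3.14, 3.14, 3.14, 3.14].

### API

Orientations are given as a unit quaternion [w, x, y, z].
In Python, from plant import r, gripper_to, inverse_kinematics, vision, models, telemetry gives the robot as it stands. Calls block until the motion is done:
- r.move_to(position, orientation): joint-space move of the TCP to a pose.
- r.move_l(position, rot=None, vel=0.15, guard=None): straight line of the TCP; rot=None keeps the orientation; vel is the mean speed in m/s. With guard (N) it stops when the force on the tool has changed by that much, and returns True; else False.
- r.movej(angles): joint-space move.
- gripper_to(opening, f_grip=None): finger opening in m; f_grip is the grip in N (None keeps the last); returns when the fingers have stopped.
- r.hold(seconds).
- inverse_kinematics(position, orientation): joint angles nearest the present ones, or None.
- vision.snapshot(name): name is "scene" or "top" or "wrist"; returns the picture (384x512x3 uint8, red, green, blue); there is no depth.
- vision.get_calibration(name): a dict with "fx", "fy", "cx", "cy" (pixels), "D" ([k1, k2, p1, p2, k3] as OpenCV has them; the pictures are not rectified), "position" and "orientation" of the camera in the world. Camera axes: x right, y down, z forward; pixel columns grow to the right and rows downward; lengths in m; the calibration is good to about 2 mm. A picture is of the moment at which its call begins: read the wrist's pose just before it. get_calibration takes no time and is no camera call; for the wrist camera it gives the pose at the moment of the call.
A pose or a line that the arm cannot do raises r.PlanningError and nothing moves.
- r.sign_off(): hands the job in; it is judged then, once.
Trained networks look in the newest picture that a camera, given by its name, has taken for a name from the list of things; names that differ only in an ending like _2 or _b are one class to them, and where a whole thing is asked for, a point or a joint stands for the part that bears it (a point fixed in the world has none). Each returns a list of dicts, best first, with "score" (0 to 1); they miss things now and then, are a little off and sometimes report something else, mostly with a low value. They report only what shows in the picture. A call takes as long as a camera call. They do not tell look-alikes from the thing itself.
- models.boxes_of(thing, camera): "at" ([x, y, z] in m, in world coordinates, good to about 4 mm: the middle of the surface that is visible of it).
- models.regions_of(thing, camera): "pixels" (384x512 bool, what is visible of it).
- models.mark_of(thing, camera): "at" ([x, y, z] in m, in world coordinates, good to about 4 mm: a listed point, or the origin of a listed thing).
Readings, each from a call of its own:
- telemetry.current_t(): time.
- telemetry.current_joints(): joint angles.
- telemetry.current_dq(): joint speeds.
- telemetry.current_joint_efforts(): joint torques, N m.
- telemetry.current_ee_pos(): TCP position.
- telemetry.current_tool_rot(): TCP orientation.
- telemetry.current_wrist_force(): force on the tool from outside, world axes, zero at the start.
- telemetry.current_torque(): the same for the moment, N m.
- telemetry.current_opening(): finger opening in m.
- telemetry.current_finger_force(): force on a finger pad.
Only numpy, scipy, OpenCV 4.12 (cv2) and the standard library are available. Lean on these libraries where they do the work, as an engineer would, in place of code of your own. Each camera call takes 0.05 s, during which the arm holds its last target. There are 200 camera calls.

### The job

Turn the loose aluminium collar on the blue fixture, by its black grip bar and without lifting it off its post, until the red-ringed hole in its lug stands over the brass-lipped hole of the blue base. Then take the pin with the green knob from the wooden rack and push it down through both holes until its flange lies flat on the lug, and let go; leave the yellow-knobbed pin in the rack.

Things in the scene. Friction and masses are not known exactly. Their poses are not given: they have to be found in the camera images.
- collar_grip (a point): Loose aluminium collar: hub 52 mm wide, 18 mm high, over a fixed 13 mm post, turning freely about the vertical through this point. On it a black grip bar: 40 mm along x, 14 mm thick along y, 36 mm high. Point: on the axis in the bar, 12 mm below its top, 24 mm above the hub, 42 mm above the blue base's top. x: along the bar to the lug's hole; z up. Needs a clockwise turn of 30 to 75 degrees.
- lug_hole (a point): Centre of the red-ringed 22 mm hole in the collar's lug, at the lug's top face, 44 mm from the turning axis; moves with the collar, same axes. The lug is 38 mm wide, 14 mm thick, ends 62 mm from the axis; its top is 16 mm above the blue base's top.
- bush (a point): Centre of the mouth of the brass-lipped hole (20 mm wide, 34 mm deep, vertical) in the top of the fixed blue base (124 x 100 x 34 mm). x: level, from the post's axis (44 mm behind) straight out through this point; z up.
- index_pin_knob (a point): Pin with green knob (upright cylinder 26 mm wide, 41 mm high); point: the knob's centre, z up. Steel flange 32 mm wide, underside 26 mm below the point; 14 mm shank, tapered to 5 mm over its last 12 mm, tip 68 mm below. 100 g. Starts with its flange on a fixed wooden rack (134 x 50 x 50 mm), in either of its two holes. Flange flat on lug: point 42 mm above the blue base's top.
- spare_pin_knob (a point): Centre of the knob of a like pin, yellow, in the rack's other hole, 84 mm from the green one: not to be used.
Not all that is in view belongs to the job. What is shaped like the part that bears collar_grip but purple is not meant.

How it is judged:
By the outcome, as a careful person would: the job done as asked, in the order asked, and still so for the second after the job is handed in, with the robot touching nothing.
It also fails if it takes over 54 s, if anything falls off the work surface, if the arm or the gripper's body presses on something with over 40 N, if the wrist force passes 120 N, or if a joint passes its speed limit or range.

## Working session

There is one attempt and no reset: what is moved stays moved. The work goes in short steps, each a Python script; the robot and the scene stay as the last script left them, time stands still between calls to the robot, and variables do not carry over. Pictures are saved under pics/ and viewed, at most 10 in all, crops included, and the job is handed in when it is done.

```bash
ls; mkdir -p pics; python3 - <<'E'
from plant import r, vision, models, telemetry
import cv2, numpy as np
ims=[]
for c in ("scene","top"):
    im=vision.snapshot(c); ims.append(im)
    for n in ("collar_grip","lug_hole","bush","index_pin_knob","spare_pin_knob"):
        print(c,n,[(np.round(d["at"],4).tolist(),round(d["score"],2)) for d in models.mark_of(n,c)[:3]])
    k=vision.get_calibration(c); print(np.round(k["position"],3),np.round(k["orientation"],3),k["fx"])
    cv2.imwrite(f"pics/{c}0.png",cv2.resize(im[:,:,::-1],(800,600)))
print(telemetry.current_t(), r.nose_length, telemetry.current_tool_rot())
E
```

```text
pics
scene collar_grip [([0.4286, -0.0364, 0.0416], 0.65), ([0.4543, 0.1317, 0.0734], 0.64)]
scene lug_hole [([0.5037, 0.1292, 0.051], 0.98), ([0.4684, -0.0358, 0.0126], 0.8)]
scene bush [([0.4663, 0.0896, 0.0333], 0.7)]
scene index_pin_knob [([0.4555, -0.2267, 0.0777], 0.54)]
scene spare_pin_knob [([0.4819, -0.299, 0.0762], 0.81)]
[ 0.128 -0.495  0.684] [-0.355  0.875 -0.304  0.124] 361.76877988455607
top collar_grip [([0.4303, -0.0313, 0.0436], 0.96), ([0.4582, 0.1337, 0.0732], 0.74)]
top lug_hole [([0.4738, -0.0386, 0.0169], 0.56)]
top bush [([0.4642, 0.0902, 0.0327], 0.79)]
top index_pin_knob [([0.4608, -0.2246, 0.0749], 0.8)]
top spare_pin_knob [([0.479, -0.3061, 0.0749], 0.71), ([0.4636, 0.0895, 0.0345], 0.42)]
[ 0.299 -0.033  1.093] [ 0.051 -0.702  0.708 -0.057] 499.90563057646204
0.6 0.025 [1.05863434e-05 1.68095298e-01 9.85770747e-01 7.01985856e-05]
```

View pics/scene0.png

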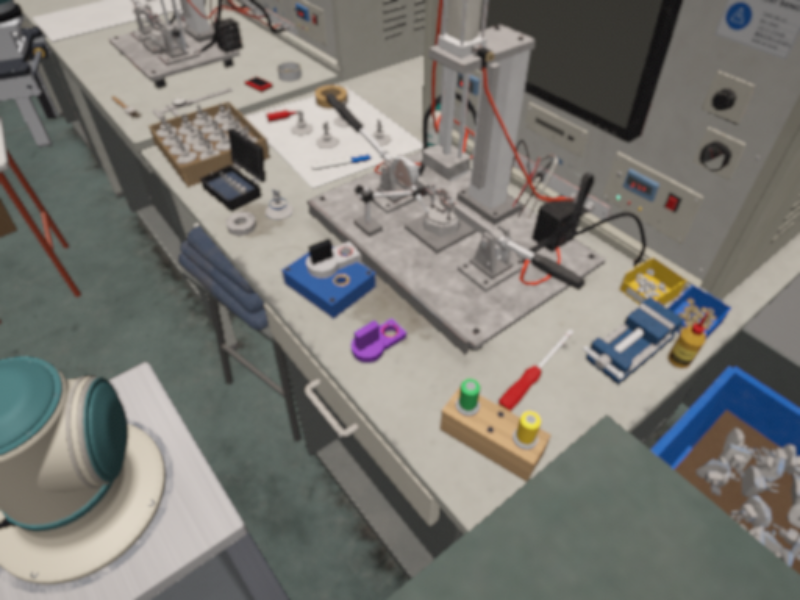

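View pics/top0.png

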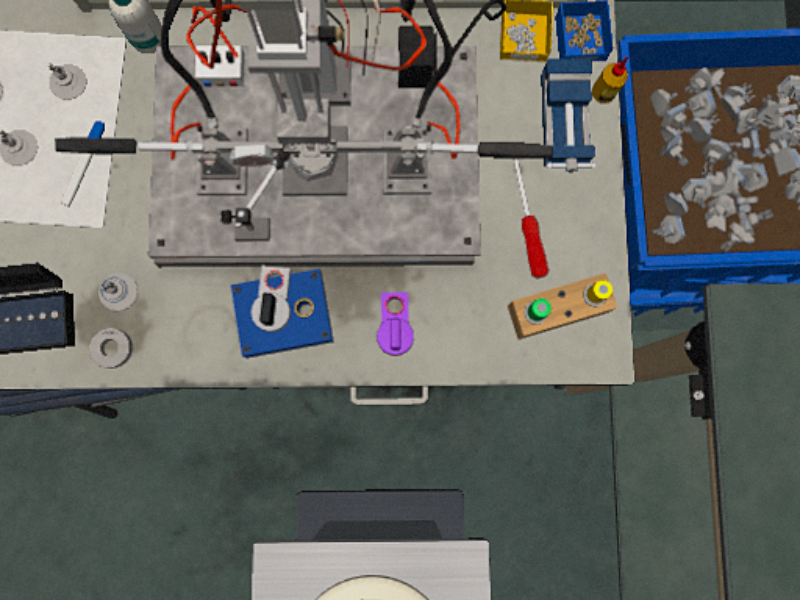

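The scene picture shows the blue base at about (328,280) px with the bar at (320,250), the red-ringed hole at (345,250) and the brass hole at (342,281). The purple decoy is at (378,340), the green pin at (468,393) and the yellow pin at (529,428). The top picture agrees, with the bar at (267,308), the lug hole at (274,280) and the bush at (304,308). The true collar is therefore the mark at about (0.456, 0.133). Next I'll take a closer look from above it.

```bash
cat > h.py <<'E'
from plant import r, gripper_to, inverse_kinematics, vision, models, telemetry
import cv2, numpy as np
from scipy.spatial.transform import Rotation as R
def down(yaw):  # tool z down, tool x at world yaw (rad)
    c,s=np.cos(yaw),np.sin(yaw)
    q=R.from_matrix(np.array([[c,s,0],[s,-c,0],[0,0,-1]])).as_quat()
    return np.roll(q,1)
def look(fn,names):
    im=vision.snapshot("wrist"); cv2.imwrite(f"pics/{fn}.png",cv2.resize(im[:,:,::-1],(800,600)))
    for n in names: print(n,[(np.round(d["at"],4).tolist(),round(d["score"],2)) for d in models.mark_of(n,"wrist")[:3]])
    return im
def ray(px,z,cam="wrist"):  # 384x512 pixel -> world at height z
    k=vision.get_calibration(cam); q=k["orientation"]
    K=np.array([[k["fx"],0,k["cx"]],[0,k["fy"],k["cy"]],[0,0,1]])
    u=cv2.undistortPoints(np.float64([[px]]),K,np.float64(k["D"]))[0,0]
    d=R.from_quat(np.roll(q,-1)).apply([*u,1]); p=np.array(k["position"])
    return p+d*(z-p[2])/d[2]
E
python3 - <<'E'
from h import *
r.move_to([0.44,0.125,0.26],down(np.radians(176)))
look("w1",("collar_grip","lug_hole","bush"))
k=vision.get_calibration("wrist");print(k["position"],k["orientation"]); print(telemetry.current_t(),telemetry.current_joints(),telemetry.current_ee_pos())
E
```

```text
collar_grip [([0.4284, -0.0311, 0.0425], 0.96), ([0.4559, 0.1295, 0.0757], 0.79)]
lug_hole [([0.5013, 0.1267, 0.0513], 0.9), ([0.4702, -0.0368, 0.0174], 0.82)]
bush [([0.4681, 0.091, 0.0353], 0.65)]
[0.37548705 0.12920491 0.4151298 ] [0.08364495 0.72612377 0.67806845 0.07727203]
2.575 [ 1.25812626e-01  7.98991189e-02  1.68187504e+00  1.20558743e-04
  1.37998433e+00 -1.37639694e+00] [0.43988952 0.12563402 0.25992145]
```

View pics/w1.png

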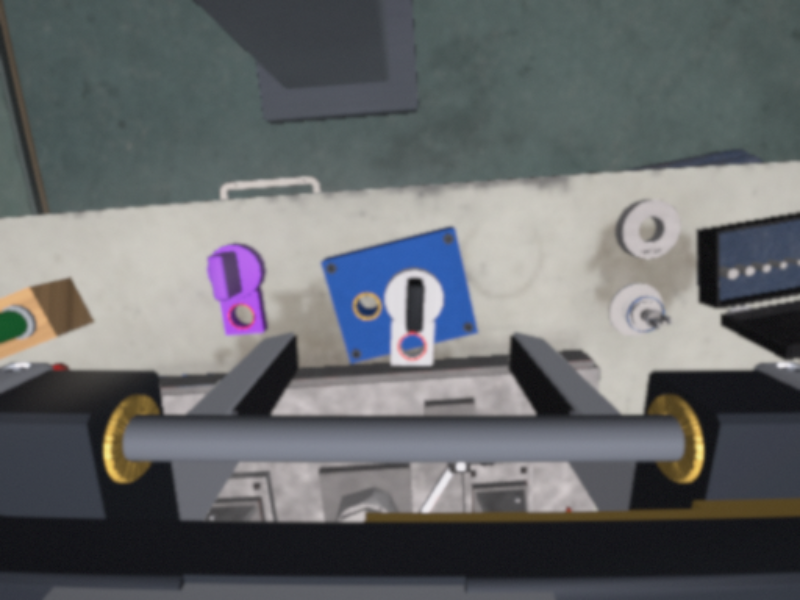

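The wrist picture shows the bar top centred at about (415,304) px, the red ring at (413,345) and the brass hole at (368,306). I'll turn these into positions.

```bash
python3 - <<'E'
from h import *
s=.64
im=vision.snapshot("wrist"); hsv=cv2.cvtColor(im,cv2.COLOR_RGB2HSV)
roi=np.zeros(im.shape[:2],bool); roi[195:240,225:300]=1
h,S,V=hsv[...,0],hsv[...,1],hsv[...,2]
def fit(m):
    ys,xs=np.nonzero(m); (c,d,a)=cv2.fitEllipse(np.c_[xs,ys].astype(np.float32)) if len(xs)>5 else (None,)*3
    return len(xs),c,d
red=roi&((h<8)|(h>168))&(S>70)&(V>90); br=roi&(h>8)&(h<25)&(S>70)&(V>70)
print(fit(red),fit(br))
def ctr(m):
    ys,xs=np.nonzero(m); return ((xs.min()+xs.max())/2,(ys.min()+ys.max())/2)
L=ray(ctr(red),.050); B=ray(ctr(br),.034); 
blk=np.zeros_like(roi); blk[172:215,255:275]=1; blk&=V<60
n,c,d=fit(blk); print(n,c,d,ctr(blk))
print("lug",L,"bush",B,"by eye",ray((413*s,345*s),.05),ray((368*s,306*s),.034))
print("bar far end top",ray((415*s,331*s),.088),"near",ray((415*s,279*s),.088),telemetry.current_t())
E
```

```text
(45, (263.41595458984375, 221.0089111328125), (16.909563064575195, 17.314369201660156)) (39, (234.7110595703125, 195.71328735351562), (14.864805221557617, 15.602324485778809))
191 (265.12457275390625, 194.13204956054688) (7.7537841796875, 30.37183380126953) (np.float64(265.0), np.float64(194.5))
lug [0.5013553 0.1279777 0.05     ] bush [0.47146558 0.08895586 0.034     ] by eye [0.50187856 0.12910259 0.05      ] [0.46683478 0.0901153  0.034     ]
bar far end top [0.47703931 0.13145252 0.088     ] near [0.43480507 0.13408494 0.088     ] 2.625
```

```bash
python3 - <<'E'
from h import *
A=np.array([.4565,.1325]); yaw=np.radians(176.2)
gripper_to(0.05,12)
r.move_to([*A,.16],down(yaw))
print(r.move_l([*A,.083],vel=.08,guard=6), telemetry.current_ee_pos())
gripper_to(0.0,12); r.hold(.2)
print("grip",telemetry.current_opening(),telemetry.current_wrist_force(),telemetry.current_t())
q=np.array(telemetry.current_joints())
for i in range(1,7):
    q2=q.copy(); q2[5]+=np.radians(72)*i/6
    r.movej(q2); print(i,np.round(telemetry.current_wrist_force(),1),np.round(telemetry.current_torque(),2),round(telemetry.current_opening(),4))
print(telemetry.current_ee_pos(),telemetry.current_tool_rot(),telemetry.current_t())
look("w2",("lug_hole","bush"))
E
```

```text
False [0.45698426 0.13256158 0.08347862]
grip 0.013884711431740946 [-1.16225165  1.45300682  1.30785442] 5.9
1 [-0.7  2.1  0.1] [ 0.34 -0.06 -0.05] 0.0139
2 [ 0.4  3.4 -0.3] [ 0.73 -0.13 -0.13] 0.014
3 [ 1.2  5.  -0.3] [ 1.   -0.16 -0.13] 0.0143
4 [ 0.9  5.2 -1. ] [ 1.14 -0.19 -0.07] 0.0138
5 [ 1.4  6.6 -0.8] [ 1.23 -0.15 -0.06] 0.0137
6 [ 1.7  5.8 -1.1] [ 1.19 -0.31 -0.05] 0.0142
[0.45728045 0.13361333 0.08321189] [-3.88024641e-05  6.12946479e-01  7.90123148e-01  1.42212898e-03] 7.8
lug_hole [([0.4653, 0.0889, 0.0507], 0.62)]
bush []
```

View pics/w2.png

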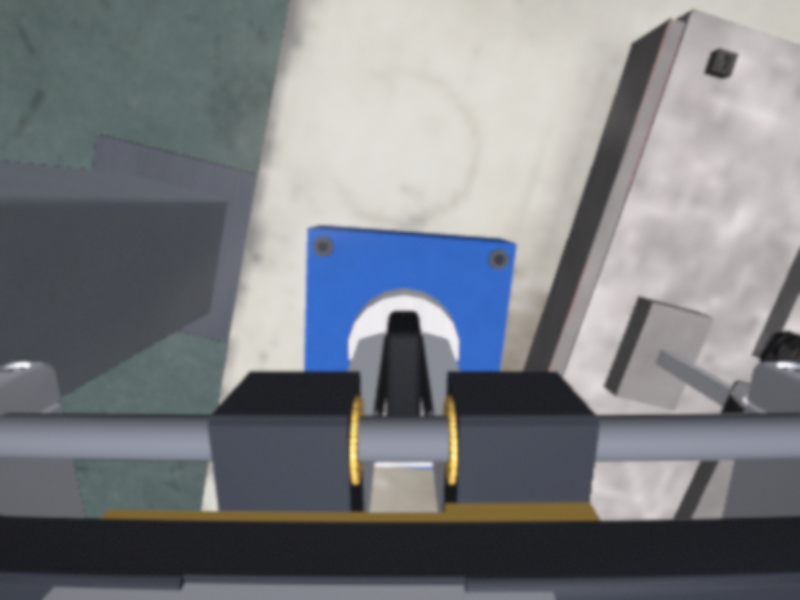

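The collar has turned with the bar, which stays at 14 mm opening. The base's rear corners show at (323,246) and (498,259) px, and the gripper hides the holes. I'll release, lift and check the alignment.

```bash
cat > al.py <<'E'
from h import *
def align(fn):
    im=look(fn,("collar_grip","lug_hole","bush"))
    print(telemetry.current_ee_pos(),telemetry.current_t())
    c=im[120:260,190:340]; cv2.imwrite(f"pics/{fn}c.png",cv2.resize(c[:,:,::-1],(600,560),interpolation=cv2.INTER_CUBIC))
E
python3 - <<'E'
from h import *; from al import align
gripper_to(0.04)
p=np.array(telemetry.current_ee_pos()); 
r.move_l([p[0],p[1],.17],vel=.15)
yaw=np.radians(104.4)
r.move_to([.4565+.02*np.cos(yaw),.1325+.02*np.sin(yaw),.25],down(yaw))
align("w3")
E
```

```text
collar_grip [([0.4544, 0.1295, 0.0778], 0.77), ([0.429, -0.0335, 0.0432], 0.66)]
lug_hole [([0.4681, 0.0897, 0.0531], 0.79), ([0.4691, -0.0351, 0.0182], 0.66), ([0.4672, 0.0915, 0.0327], 0.16)]
bush [([0.4687, 0.0913, 0.0334], 0.75)]
[0.45043744 0.15145548 0.2480307 ] 9.9083
```

View pics/w3c.png

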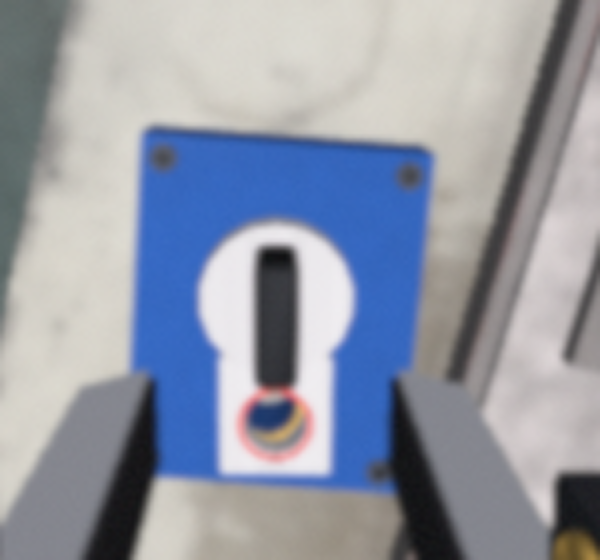

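The crop shows the bar vertical and the red ring at about (275,423) px. The brass lip shows only at the lower right of the ring, and the base edges tilt a few degrees clockwise against the bar. The collar needs a little more clockwise turn. I'll work out how much from the base screws and edges.

```bash
python3 - <<'E'
from h import *
f=lambda x,y,z: ray((190+(x+.5)/4-.5,120+(y+.5)/4-.5),z)[:2]
s1,s2,s3=f(163,157,.034),f(408,176,.034),f(377,471,.034)
ang=lambda d: np.degrees(np.arctan2(d[1],d[0]))
print("screws",s1,s2,s3,ang(s1-s2),ang(s3-s2),np.linalg.norm(s1-s2),np.linalg.norm(s3-s2))
L=f(275,423,.05); t=f(276,250,.088); b=f(277,385,.088)
print("lug",L,"bar",t,b,ang(b-t),"lugdir from hub",ang(L-np.array([.4565,.1325])),(t+b)/2)
print("hub", f(276,297,.052))
im=vision.snapshot("wrist")[214:238,246:272]; print(telemetry.current_t())
cv2.imwrite("pics/hole.png",cv2.resize(im[:,:,::-1],None,fx=20,fy=20,interpolation=cv2.INTER_NEAREST))
E
```

```text
screws [0.40767602 0.16558544] [0.48972118 0.18001989] [0.50837073 0.07433621] -170.0218954337724 -79.99228824871071 0.08330523314309439 0.10731657107845342
lug [0.46663529 0.08859078] bar [0.45016815 0.15426644] [0.46083319 0.11400471] -75.16351963091302 lugdir from hub -77.00241762569951 [0.45550067 0.13413557]
hub [0.4557995  0.13212155]
9.9583
```

View pics/hole.png

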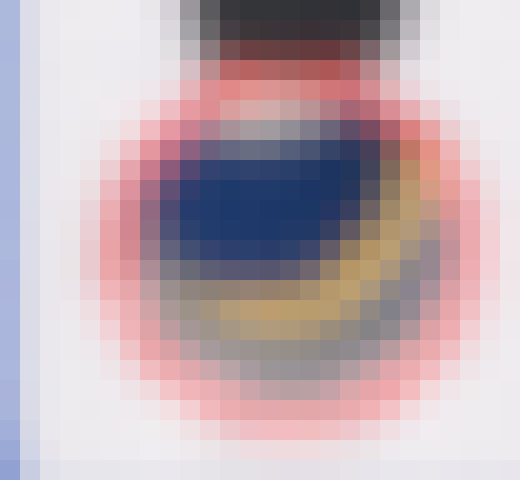

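The screws put the base axis at −80.0°, the bar lies at −75.2°, and the crescent offset is about 2.4 mm. I'll regrasp, turn about 3.3° more clockwise, then look straight down on the hole.

```bash
python3 - <<'E'
from h import *
A=[.4562,.1325]; y0=np.radians(104.6); y1=np.radians(101.2)
r.move_to([*A,.16],down(y0))
print(r.move_l([*A,.083],vel=.1,guard=6))
gripper_to(0.0,12); r.hold(.1)
q=np.array(telemetry.current_joints()); q[5]+=y0-y1; r.movej(q); r.hold(.2)
print(telemetry.current_opening(),telemetry.current_wrist_force())
gripper_to(0.04)
p=telemetry.current_ee_pos(); r.move_l([p[0],p[1],.17],vel=.2)
B=np.array([.4655,.0895]); u=np.array([np.cos(y1),np.sin(y1)])
r.move_to([*(B-.065*u),.24],down(y1))
im=look("w4",("lug_hole","bush"))
k=vision.get_calibration("wrist"); print(k["position"],telemetry.current_t())
Rm=R.from_quat(np.roll(k["orientation"],-1)); 
px,_=cv2.projectPoints(np.float64([[*B,.05]]),Rm.inv().as_rotvec(),-Rm.inv().apply(k["position"]),np.array([[k["fx"],0,k["cx"]],[0,k["fy"],k["cy"]],[0,0,1]]),np.float64(k["D"]))
x,y=px[0,0].round().astype(int); x=max(x,40); y=max(y,40); print(x,y)
cv2.imwrite("pics/w4c.png",cv2.resize(im[y-40:y+40,x-40:x+40,::-1],(600,600),interpolation=cv2.INTER_CUBIC))
E
```

```text
False
0.013923225892404963 [ 0.83634808 -0.08379503  0.86681262]
lug_hole [([0.4693, -0.0372, 0.0176], 0.74), ([0.4634, 0.0917, 0.0501], 0.72)]
bush [([0.468, 0.0895, 0.0336], 0.82)]
[0.46513942 0.08995644 0.39355903] 14.325
259 130
```

View pics/w4c.png

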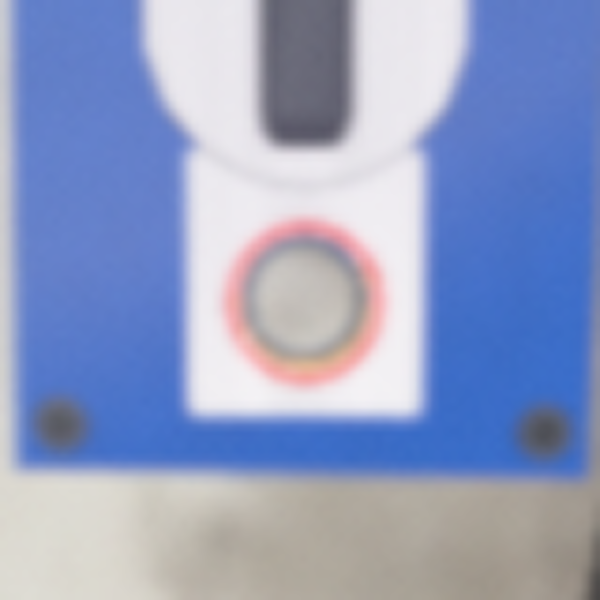

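The brass bore sits concentric in the red ring: bore centre (302,298), ring centre (305,303) at about 6 px/mm, so under 1 mm off. The collar is aligned, so I'll go to the green pin.

```bash
python3 - <<'E'
from h import *
L=ray((219+305.5/7.5-.5,90+303.5/7.5-.5),.05); print("lug hole",L)
y1=np.radians(101.2); u=np.array([np.cos(y1),np.sin(y1)])
G=np.array([.459,-.2255])
p=telemetry.current_ee_pos()
r.move_to([*(G-.065*u),.24],down(y1))
im=look("w5",("index_pin_knob","spare_pin_knob"))
m=models.regions_of("index_pin_knob","wrist")
for d in m[:2]:
    ys,xs=np.nonzero(d["pixels"]); c=((xs.min()+xs.max())/2,(ys.min()+ys.max())/2); print(d["score"],c,len(xs),im[d["pixels"]].mean(0),ray(c,.0965))
print(telemetry.current_t())
E
```

```text
lug hole [0.4657704  0.08916105 0.05      ]
index_pin_knob [([0.4542, -0.2251, 0.0804], 0.93)]
spare_pin_knob [([0.4753, -0.3043, 0.0744], 0.65)]
0.87 (np.float64(253.5), np.float64(129.0)) 471 [141.75159236 223.97027601 161.83651805] [ 0.45530065 -0.22619878  0.0965    ]
15.725
```

View pics/w5.png

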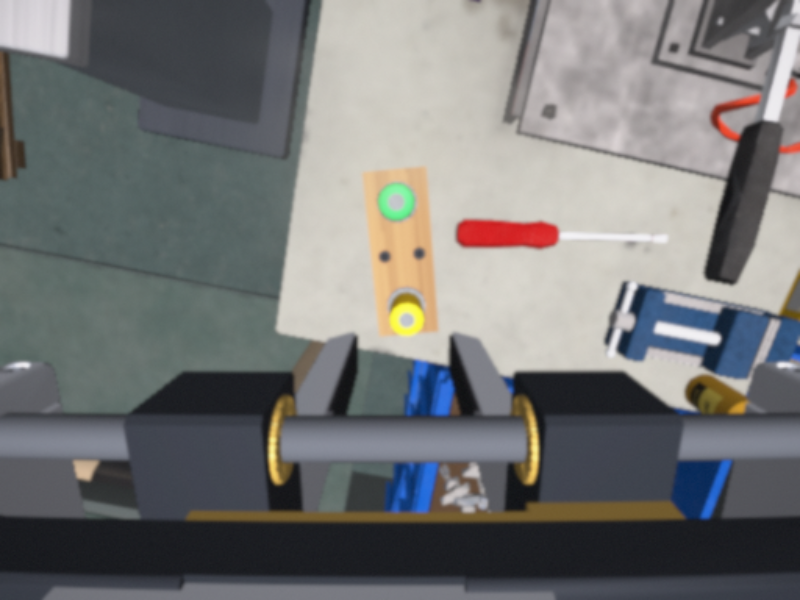

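The green knob is centred at (396,202) px and the yellow one at (406,319). I'll grasp the green pin, lift it and carry it above the lug.

```bash
python3 - <<'E'
from h import *
y1=np.radians(101.2); G=[.4553,-.2262]; L=[.4657,.0891]
gripper_to(.05,25)
r.move_to([*G,.15],down(y1))
print(r.move_l([*G,.085],vel=.1,guard=6),telemetry.current_ee_pos())
gripper_to(0.0,25); r.hold(.1)
print(telemetry.current_opening(),telemetry.current_wrist_force())
p=telemetry.current_ee_pos(); r.move_l([p[0],p[1],.20],vel=.12)
print("lifted",telemetry.current_opening(),telemetry.current_wrist_force(),telemetry.current_ee_pos())
r.move_to([*L,.20],down(y1)); r.hold(.2)
print(telemetry.current_ee_pos(),telemetry.current_opening(),telemetry.current_t())
im=look("w6",("index_pin_knob",))
im=vision.snapshot("scene"); cv2.imwrite("pics/s6.png",cv2.resize(im[100:220,150:310,::-1],(800,600),interpolation=cv2.INTER_CUBIC))
E
```

```text
False [ 0.45602449 -0.22690372  0.08565509]
0.025663603016586847 [-0.70322467  0.42542352  4.08820717]
lifted 0.025395759907640602 [-0.72720179 -1.01926435 -0.87585641] [ 0.45483118 -0.22593764  0.19913897]
[0.46608182 0.08804562 0.19995142] 0.02572698878760567 20.5583
index_pin_knob [([0.4667, 0.0896, 0.1909], 0.94)]
```

View pics/s6.png

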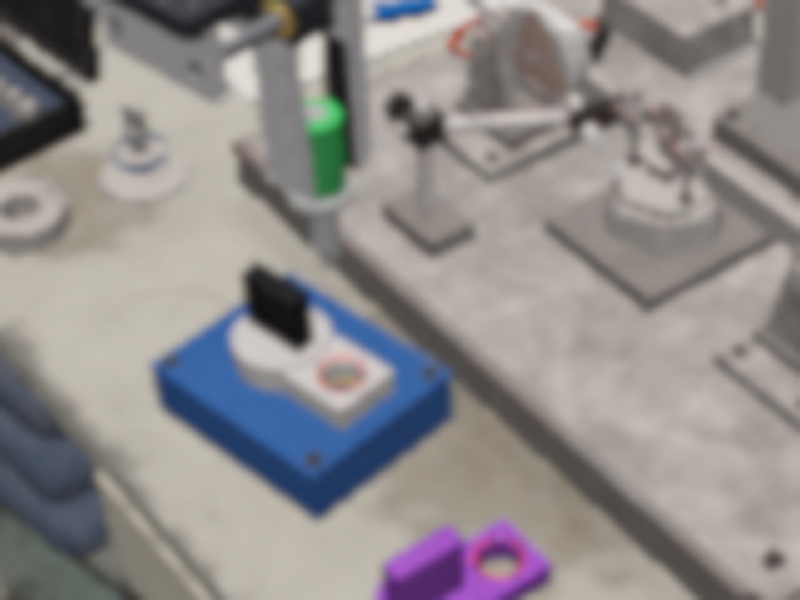

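The pin hangs upright in the fingers, knob at (325,145) px, with the ringed lug hole at (342,373) below it. I'll insert it under a force guard.

```bash
python3 - <<'E'
from h import *
L=[.4657,.0891]
r.move_l([*L,.135],vel=.15)
g=r.move_l([*L,.092],vel=.04,guard=5)
print(g,telemetry.current_ee_pos(),telemetry.current_wrist_force(),telemetry.current_torque())
if not g:
    g=r.move_l([*L,.082],vel=.02,guard=8)
    print(g,telemetry.current_ee_pos(),telemetry.current_wrist_force(),telemetry.current_opening())
print(telemetry.current_t())
E
```

```text
False [0.4659502  0.08910766 0.09223344] [ 0.68985878 -0.00118564 -0.64069487] [-0.06839986  0.05174451 -0.06635097]
True [0.46600756 0.08880636 0.08512574] [-0.88164799 -0.37933864  3.80043519] 0.02540637792289
22.925
```

Contact came at TCP z = 0.085, exactly the seated height. I'll release, retreat and verify.

```bash
python3 - <<'E'
from h import *
gripper_to(.045); r.hold(.2)
p=telemetry.current_ee_pos(); r.move_l([p[0],p[1],.20],vel=.12)
r.move_to([.42,-.03,.28],down(np.radians(101.2))); r.hold(.3)
im=vision.snapshot("scene"); cv2.imwrite("pics/s7.png",cv2.resize(im[130:220,170:290,::-1],(800,600),interpolation=cv2.INTER_CUBIC))
for n in ("index_pin_knob","spare_pin_knob","collar_grip"): print(n,[(np.round(d["at"],4).tolist(),round(d["score"],2)) for d in models.mark_of(n,"scene")[:3]])
print(telemetry.current_t())
E
```

```text
index_pin_knob [([0.4643, 0.0887, 0.0789], 0.57)]
spare_pin_knob [([0.4805, -0.3035, 0.078], 0.55)]
collar_grip [([0.4321, -0.0361, 0.0421], 0.92), ([0.4538, 0.1348, 0.0755], 0.81)]
25.9
```

View pics/s7.png

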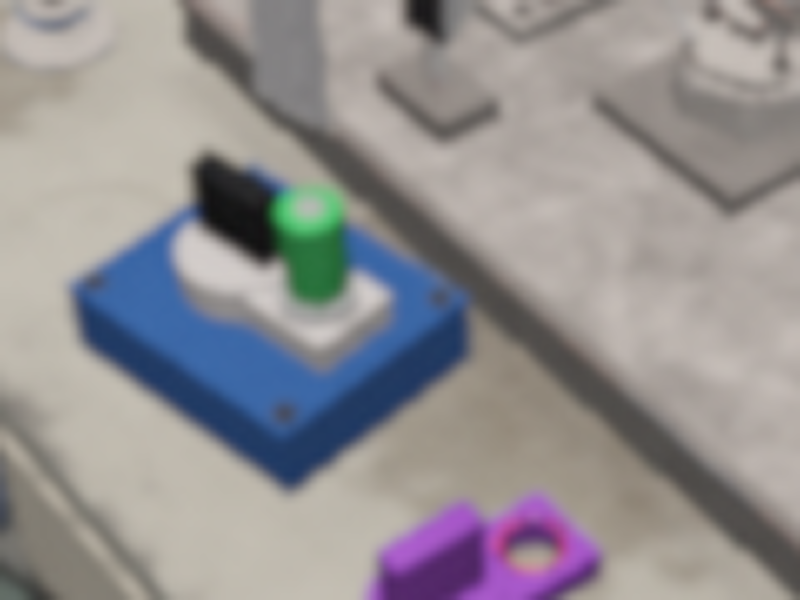

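The green pin stands upright at (312,245) px with its flange flat on the lug at (318,300), and the robot is clear. Handing in.

```bash
python3 -c "
from plant import r
print(r.sign_off())"
```

```text
the job is handed in; nothing more can be done
None
```

The collar is turned so its lug hole stands over the brass hole, the green pin is through both with its flange on the lug, the yellow pin is still in the rack, and the job was handed in at about 26 s; no verdict came back.

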